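# Seat a relay lens tube in a sprung V cradle and hold it pressed

### The job

Pick the long, thick lens tube out of the parts tray and lay it lengthwise in the V groove of the sprung cradle, centred so that both ends stick out about equally. Press it down, resting on both sides of the V, until the cradle has sunk to about the middle of its 15 mm travel (clearly off the top, not down on its bottom stop), and finish while still holding it pressed there with the gripper. Leave the other parts in the tray and do not disturb the other things on the bench.

Things in the scene. Friction and masses are not known exactly. Their poses are not given: they have to be found in the camera images.
- lens_tube_mid (a point): centre of the lens tube to be seated: a plain black cylinder 38 mm in diameter and 120 mm long with bright rings and glass at both ends, 0.18 to 0.29 kg, lying on its side on the tray floor at the start. The only part that is both long and thick. Its own y axis is the cylinder's axis (it may roll about it). The point lies on the axis, half-way along
- groove (a point): point where the lens tube's centre should come: middle of the V groove, on the axis of a seated 38 mm cylinder, 85 mm above the bench when the cradle is up; it sinks with the cradle. y runs along the groove, z is up, x is level across it. The V arms' upper edges are 3 mm above this point
- fixture: fixed dark steel base of the cradle, 100 mm (x) by 150 mm (y), origin on the bench under the groove, axes as the groove. The 90 degree bare metal V above it is 77 mm wide at the top: two pairs of arms, each 20 mm long along y, centred 42 mm either side of the middle; between them a 64 mm gap for the fingers, open down to the cradle's plate 31 mm below the groove point
- cradle (a joint): how far the sprung cradle has sunk, in m: 0 is up against its top stop, 0.015 is down on its bottom stop. The tube's own weight does not move it: about 4 N in all starts it moving, and then 1 N per mm more (about 11 N at 7 mm)
- tray: fixed bare metal tray 245 mm (x) by 310 mm (y), walls 5 mm thick and 30 mm high, floor 5 mm thick; origin at the centre of its underside. Four parts lie in it, one in each quarter, roughly along the tray's y
- slim_tube_mid (a point): centre of another part in the tray: black tube 24 mm in diameter and 120 mm long, lying along its y axis. Stays in the tray
- short_tube_mid (a point): centre of another part in the tray: black tube 38 mm in diameter and 60 mm long, lying along its y axis. Stays in the tray
- objective_mid (a point): centre of another part in the tray: black stepped objective standing on its 42 mm wide foot, 46 mm high. Stays in the tray
- dish: bystander beside the fixture: shallow glass dish, 90 mm in diameter, 14 mm high; origin at the centre of its underside
- cleaner: bystander beside the fixture: small white bottle, 40 mm in diameter, 100 mm high; origin at the centre of its underside
- driver: bystander beside the fixture: screwdriver 150 mm long lying along its x axis, origin under its middle
- collar: bystander beside the fixture: black ring 42 mm in diameter, 12 mm high, lying flat; origin at the centre of its underside
There are look-alikes about, which are no part of the job. What is shaped like the part that bears short_tube_mid but orange or turquoise is not meant.

How it is judged:
By the outcome, as a careful person would: the job done as asked, in the order asked, and still so for the second after the job is handed in, while the arm keeps its last pose, push and grip.
It also fails if it takes over 43 s, if anything falls off the work surface, if the arm or the gripper's body presses on something with over 40 N, if the wrist force passes 120 N, or if a joint passes its speed limit or range.

### The arm

A 6-joint arm with a two-finger parallel gripper is mounted at the origin on the work surface. World frame = base frame: x ahead of the robot, y to its left, z up, the work surface at z = 0. Lengths are in m, angles in rad, forces in N, time in s.
With the tool pointing down it reaches from about 0.375 to 0.9 m from the base axis. Payload 3.1 kg.
Tool frame: the origin (TCP) lies midway between the tips of the shut fingers; the grasp point (between the pads) lies 19 mm behind it; z points along the fingers, y is the direction in which the jaws open and shut (so a half turn about z gives the same grasp; the last joint's range is limited). The gripper opens to 85 mm and grips with 20 to 120 N. Pads are 22 mm wide; open, the fingers measure 114 mm over their backs; the gripper's body (76 mm by 85 mm) begins 54 mm behind the grasp point. The pads swing forward as they close: fully open they stand 13 mm farther back than shut.
Start: joints at [1.119, 0.527, 1.433, -0, 1.181, -0.178], TCP at [0.168, 0.602, 0.231] pointing down, gripper open.
Joint ranges: [-3.08, 3.08], [-0.75, 2.2], [0.22, 2.44], [-1.43, 4.57], [0, 2.65], [-2.85, 2.85]. Speed limits (rad/s): [2.79, 2.79, 3.14, 3.14, 3.14, 3.14].

### API

Orientations are given as a unit quaternion [x, y, z, w].
In Python, from station import manip gives the robot as it stands.
- The arm moves only by the tool servo_tool, never from a script. Its argument "motion" is a list of rows, each a list of 7 numbers: the shift along the tool's x, y, z in mm, then the turn, a rotation vector about the tool's x, y, z in rad, then the opening, from -1 (shut) to 1 (fully open), so that 0 is half open. In form: [[x, y, z, rx, ry, rz, hand], ...]. A call has 1 to 12 rows; each row shifts and turns the pose as measured when the row begins, along the tool's axes as they then stand; what a row does not reach is not made up. A row lasts 1/12 s, in which the tool goes at most 41.7 mm and 7.16 degrees, less where a joint would pass 70% of its speed; a pose out of reach is approached as far as the arm can. A call with a gripper value outside its range is refused whole. The fingers move at their own pace and stop on an object; "grip_force" is the grip in N (left out, the last holds). Time passes only in rows, so rows that do not move let the fingers close. It gives the time, the measured TCP pose, the force and the opening at its end, in the units of the state.
- manip.sense(): the state, without advancing time (a new reading comes with each control period).
- manip.snapshot(name): name is "side" or "top"; returns a dict with "frame" (420x560x3 uint8, red, green, blue), "mtx" (3x3 intrinsics, pixels), "world_from_camera" (4x4, takes a point from camera to world coordinates). Camera axes: x right, y up, looking along -z (the intrinsics and any distortion apply to the point x, -y, -z); pixel columns grow to the right and rows downward; lengths in m; the calibration is good to about 2 mm. A picture is of the moment at which its call begins. There is no depth.
- manip.sign_off(): hands the job in, once; it reports no verdict.
The state is a dict: "t": time; "q": joint angles; "qd": joint speeds; "tau": joint torques, N m; "tcp_pos": TCP position; "tool_rot": TCP orientation; "force": force on the tool from outside, world axes, zero at the start; "ft_torque": the same for the moment, N m; "finger_gap": opening from 0.0 (shut) to 1.0 (fully open).
Only numpy, scipy, OpenCV 4.12 (cv2) and the standard library are available. Lean on these libraries where they do the work, as an engineer would, in place of code of your own. Each camera call takes 0.05 s, during which the arm holds its last target.

## Working session

There is one attempt and no reset: what is moved stays moved. The work goes in short steps, Python scripts to look and compute and a tool call to move; the robot and the scene stay as the last step left them, time stands still between calls to the robot, and variables do not carry over. Pictures are saved under pics/ and viewed, and the job is handed in when it is done.

Besides the shell and the picture viewer there is one more tool, called after ">>>" by a JSON object that holds its "method" and its "body", one argument or row to a line. servo_tool: Moves the arm, as the interface text tells. Its arguments: {"type":"object","properties":{"motion":{"type":"array"},"grip_force":{"type":"number"}},"required":["motion"]}

```bash
mkdir -p pics; ls
python3 - <<'E'
from station import manip
import cv2,numpy as np
print(manip.sense())
for n in("top","side"):
    s=manip.snapshot(n); cv2.imwrite(f"pics/{n}0.png",s["frame"][:,:,::-1]); print(n,s["mtx"],s["world_from_camera"],s.keys())
    np.savez(f"{n}0.npz",**{k:s[k] for k in("frame","mtx","world_from_camera")})
E
```

```text
pics
{'t': 0.0, 'q': array([ 1.11948743e+00,  5.28445743e-01,  1.43390693e+00, -3.97403361e-07,
        1.18142107e+00, -1.78480239e-01]), 'qd': array([ 0.00112761, -0.00096788, -0.00025994, -0.00043658, -0.00010256,
       -0.00078022]), 'tau': array([-4.68570979e-04, -4.42345583e+01, -1.78026706e+01, -1.34018023e-04,
        8.36914434e-03,  1.51897763e-05]), 'tcp_pos': array([0.16804932, 0.60123207, 0.23034471]), 'tool_rot': array([ 1.35991479e-01,  9.90709407e-01, -1.03697604e-03, -3.37583883e-04]), 'force': array([0.34205571, 0.13921201, 0.65701703]), 'ft_torque': array([ 0.01504147, -0.01613524, -0.00466344]), 'finger_gap': 1.0033261140337035}
top [[431.44339296   0.         283.13542339]
 [  0.         431.44339296 204.71910739]
 [  0.           0.           1.        ]] [[-0.00683683  0.99757294 -0.0692927   0.46158933]
 [-0.99996534 -0.00714963 -0.00426726 -0.01722849]
 [-0.00475232  0.06926113  0.99758725  0.96773703]
 [ 0.          0.          0.          1.        ]] dict_keys(['frame', 'mtx', 'world_from_camera'])
side [[485.62977325   0.         290.86386566]
 [  0.         485.62977325 212.7141103 ]
 [  0.           0.           1.        ]] [[ 0.78668369  0.49476338 -0.36923972  0.13646051]
 [-0.61722463  0.61798106 -0.48696321 -0.50736724]
 [-0.01274841  0.61098987  0.79153576  0.8864324 ]
 [ 0.          0.          0.          1.        ]] dict_keys(['frame', 'mtx', 'world_from_camera'])
```

View pics/top0.png

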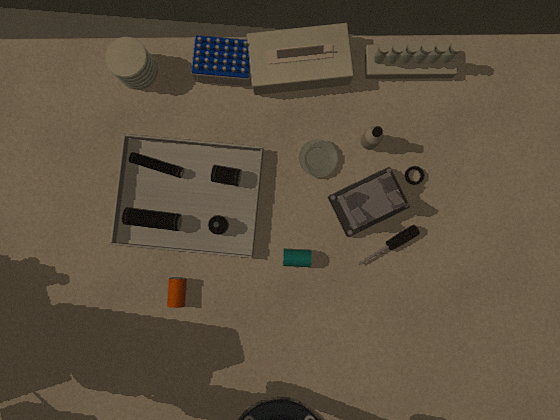

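View pics/side0.png

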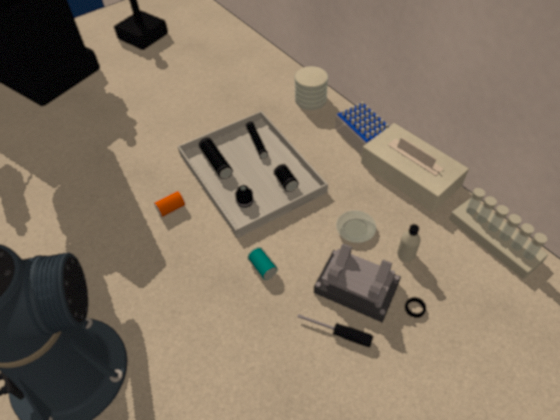

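Top view candidates for the part: black tubes at (152,219) thick and long, (156,165) long and slim, (226,175) thick and short, and the stepped round objective at (218,225). Only (152,219) is both long and thick. The orange (177,292) and turquoise (297,258) tubes lie outside the tray. I'll check this in enlarged crops.

Run:
```python
import cv2,numpy as np
t=np.load("top0.npz")["frame"][:,:,::-1]; s=np.load("side0.npz")["frame"][:,:,::-1]
f=lambda im,g=1.6:np.clip(255*(im/255.)**(1/g),0,255).astype(np.uint8)
a=cv2.resize(f(t[130:262,105:270]),None,fx=4.5,fy=4.5,interpolation=cv2.INTER_CUBIC); cv2.imwrite("pics/tray_top.png",a)
b=cv2.resize(f(t[150:255,320:430]),None,fx=5.5,fy=5.5,interpolation=cv2.INTER_CUBIC); cv2.imwrite("pics/fix_top.png",b)
b=cv2.resize(f(s[225:325,300:420]),None,fx=6,fy=6,interpolation=cv2.INTER_CUBIC); cv2.imwrite("pics/fix_side.png",b)
```

```text
(no output)
```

View pics/tray_top.png

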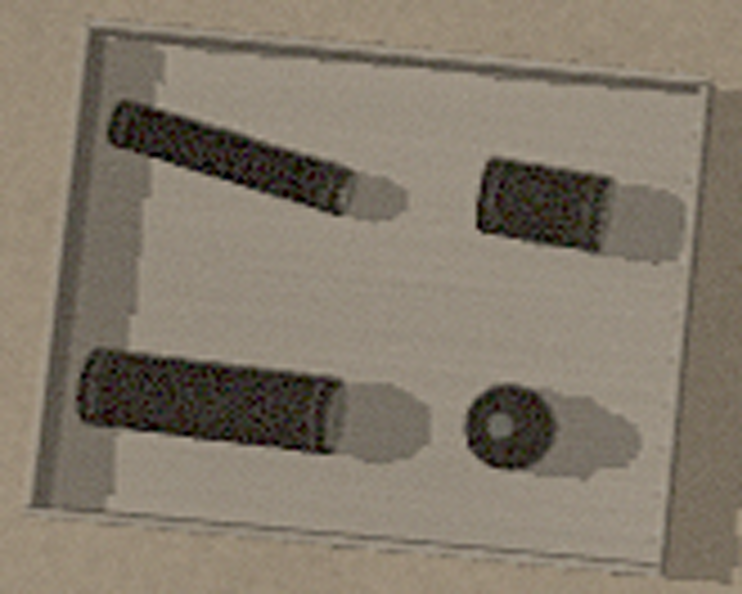

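View pics/fix_top.png

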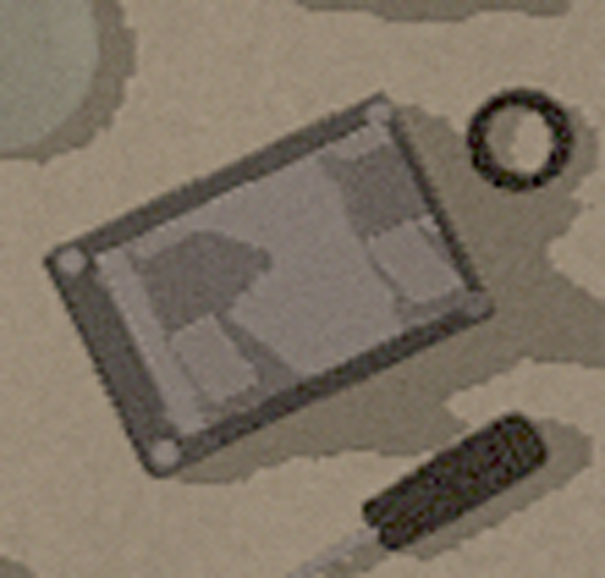

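View pics/fix_side.png

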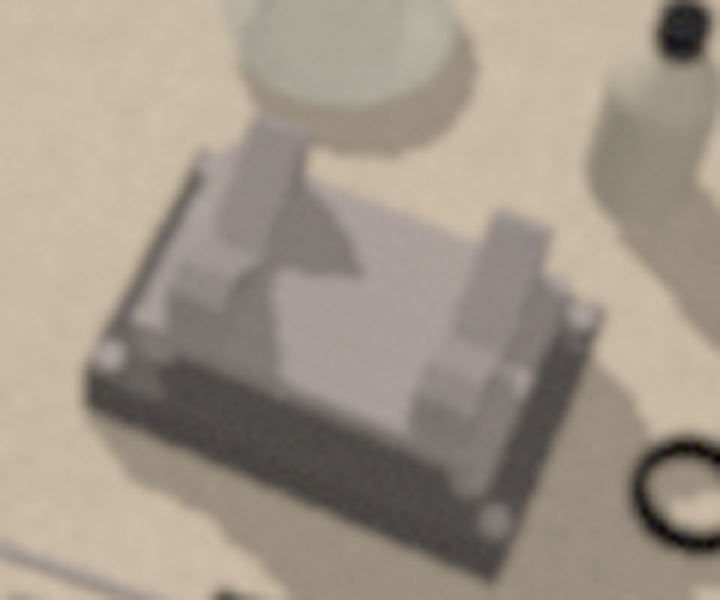

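The crop confirms it: the part at (152,219) is thick and long with bright end rings. Next I'll measure the tube and the fixture from both views.

```bash
cat > h.py <<'E'
import numpy as np,cv2
from scipy.spatial.transform import Rotation as R
class Cam:
    def __init__(s,f):
        d=np.load(f); s.im=d["frame"]; s.K=d["mtx"]; s.T=d["world_from_camera"]
    def ray(s,p):
        p=np.atleast_2d(p).astype(float)
        c=np.c_[(p[:,0]-s.K[0,2])/s.K[0,0],-(p[:,1]-s.K[1,2])/s.K[1,1],-np.ones(len(p))]
        d=c@s.T[:3,:3].T; return s.T[:3,3],d/np.linalg.norm(d,axis=1)[:,None]
    def plane(s,p,z):
        o,d=s.ray(p); return o+d*((z-o[2])/d[:,2])[:,None]
    def proj(s,P):
        P=np.atleast_2d(P); c=(P-s.T[:3,3])@s.T[:3,:3]
        return np.c_[s.K[0,0]*c[:,0]/-c[:,2]+s.K[0,2],s.K[1,1]*c[:,1]/c[:,2]+s.K[1,2]]
def tri(a,pa,b,pb):
    o1,d1=a.ray(pa);o2,d2=b.ray(pb);d1=d1[0];d2=d2[0]
    A=np.c_[d1,-d2];t=np.linalg.lstsq(A,o2-o1,rcond=None)[0]
    p,q=o1+t[0]*d1,o2+t[1]*d2
    return (p+q)/2,np.linalg.norm(p-q)
E
python3 - <<'E'
from h import *
np.set_printoptions(precision=4,suppress=True)
t=Cam("top0.npz");s=Cam("side0.npz")
T=lambda x,y:(320+x/5.5-.4,150+y/5.5-.4); S=lambda x,y:(300+x/6-.4,225+y/6-.4)
for n,a,b in (("LB",T(163,450),S(108,355)),("RT",T(378,112),S(580,315)),("RB",T(475,302),S(495,520))):
    print(n,*tri(t,a,s,b))
print("LT @z.035",t.plane(T(73,262),.035))
# tube
for c,roi,n in((t,(110,200,200,240),"top"),(s,(190,130,240,185),"side")):
    x0,y0,x1,y1=roi; g=cv2.cvtColor(c.im,cv2.COLOR_RGB2GRAY)
    m=np.zeros_like(g); m[y0:y1,x0:x1]=(cv2.GaussianBlur(g,(3,3),0)[y0:y1,x0:x1]<55)*255
    k=max(cv2.findContours(m,0,2)[0],key=cv2.contourArea)
    r=cv2.minAreaRect(k); bx=cv2.boxPoints(r); print(n,r); print(bx)
    print(c.plane(bx,.043 if n=="top" else .024))
    print("ctr z.024,.03",c.plane(r[0],.024),c.plane(r[0],.030))
E
```

```text
LB [ 0.4672 -0.1557  0.0305] 0.001175278308658856
RT [ 0.6004 -0.243   0.0317] 0.0015579587152922778
RB [ 0.5245 -0.2793  0.0327] 0.001334231183824584
LT @z.035 [[ 0.5419 -0.1212  0.035 ]]
top ((151.07949829101562, 218.92771911621094), (59.84223556518555, 18.10399627685547), 7.907162666320801)
[[120.1976 223.7775]
 [122.6881 205.8456]
 [181.9614 214.078 ]
 [179.4709 232.0098]]
[[0.4873 0.3366 0.043 ]
 [0.5259 0.332  0.043 ]
 [0.5072 0.2042 0.043 ]
 [0.4688 0.2091 0.043 ]]
ctr z.024,.03 [[0.498  0.2763 0.024 ]] [[0.4978 0.2745 0.03  ]]
side ((212.99998474121094, 154.99998474121094), (38.274314880371094, 13.867505073547363), 56.3099365234375)
[[196.6154 142.9231]
 [208.1538 135.2307]
 [229.3846 167.0769]
 [217.8461 174.7692]]
[[0.4902 0.3481 0.024 ]
 [0.5281 0.3536 0.024 ]
 [0.5087 0.2263 0.024 ]
 [0.4731 0.2227 0.024 ]]
ctr z.024,.03 [[0.4997 0.2859 0.024 ]] [[0.4971 0.2804 0.03  ]]
```

Run:
```python
from h import *
t=Cam("top0.npz");s=Cam("side0.npz")
f=lambda im,g=2.2:np.clip(255*(im/255.)**(1/g),0,255).astype(np.uint8)
im=f(t.im[140:262,105:185][:,:,::-1]); cv2.imwrite("pics/tubetop.png",cv2.resize(im[65:100,10:80],None,fx=10,fy=10,interpolation=cv2.INTER_CUBIC))
im=f(s.im[130:185,190:240][:,:,::-1]); cv2.imwrite("pics/tubeside.png",cv2.resize(im,None,fx=10,fy=10,interpolation=cv2.INTER_CUBIC))
```

```text
(no output)
```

View pics/tubetop.png

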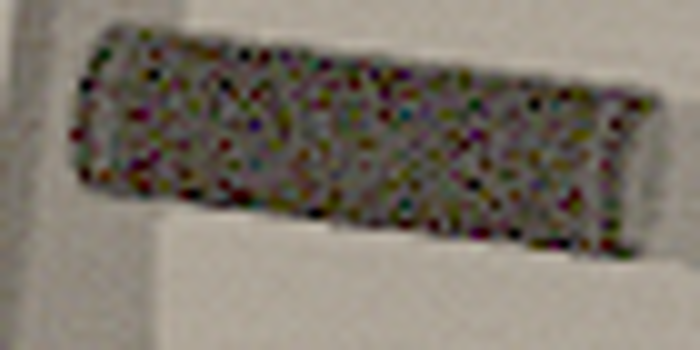

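View pics/tubeside.png

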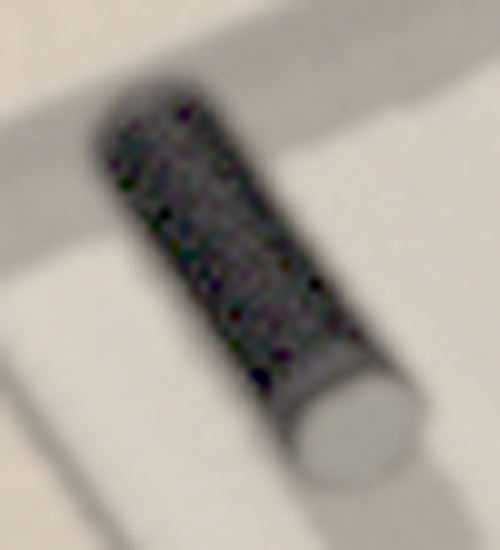

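Run:
```python
from h import *
np.set_printoptions(precision=4,suppress=True)
t=Cam("top0.npz");s=Cam("side0.npz")
T=lambda x,y:(320+x/5.5-.4,150+y/5.5-.4); S=lambda x,y:(300+x/6-.4,225+y/6-.4)
near=s.plane((190+36.2-.45,130+42.8-.45),.024)[0]; far=t.plane((115+7.7-.45,205+12-.45),.043)[0]; far[2]=.024
print("near",near,"far",far,np.linalg.norm(near-far)); mid=(near+far)/2; d=near-far; print("mid",mid,"dir ang",np.degrees(np.arctan2(d[1],d[0])))
# tube direction from top view long edges
a=np.degrees(np.arctan2(.2042-.332,.5072-.5259)); print("edge dir",a, np.degrees(np.arctan2(.2091-.3366,.4688-.4873)))
z=.031
P=t.plane([T(73,262),T(378,112),T(475,302),T(163,450)],z); print(P,"ctr",P.mean(0))
u=(P[1]-P[0]+P[2]-P[3])[:2]; print("groove ang",np.degrees(np.arctan2(u[1],u[0])), np.linalg.norm(u)/2)
v=(P[0]-P[3]+P[1]-P[2])[:2]; print("cross ang",np.degrees(np.arctan2(v[1],v[0])), np.linalg.norm(v)/2)
Q=s.plane([S(580,315),S(495,520),S(108,355)],z); print("side",Q,"ctr",(Q[0]+Q[2])/2)
# outline corners
P=t.plane([T(45,262),T(385,95),T(492,310),T(160,475)],z); print(P.mean(0),np.linalg.norm(P[1]-P[0]),np.linalg.norm(P[2]-P[1]),np.linalg.norm(P[3]-P[0]))
# arms prediction overlay for guess
from station import manip
st=manip.sense(); r=R.from_quat(st["tool_rot"]); print(r.as_matrix())
```

```text
near [0.4922 0.2174 0.024 ] far [0.5028 0.3325 0.024 ] 0.11559121713981918
mid [0.4975 0.275  0.024 ] dir ang -95.24936904307202
edge dir -98.32457978148241 -98.25588871521674
[[ 0.5422 -0.1217  0.031 ]
 [ 0.6012 -0.2437  0.031 ]
 [ 0.5252 -0.2802  0.031 ]
 [ 0.4677 -0.156   0.031 ]] ctr [ 0.5341 -0.2004  0.031 ]
groove ang -64.68747754632656 0.13621532053695937
cross ang 25.195435618662515 0.08316659931354546
side [[ 0.6001 -0.2425  0.031 ]
 [ 0.5247 -0.2785  0.031 ]
 [ 0.4665 -0.1556  0.031 ]] ctr [ 0.5333 -0.199   0.031 ]
[ 0.5325 -0.1997  0.031 ] 0.15108743640044078 0.09490018461001097 0.0952280896251436
[[-0.963   0.2695 -0.0009]
 [ 0.2695  0.963  -0.0018]
 [ 0.0004 -0.0019 -1.    ]]
```

```bash
cat > plan.py <<'E'
import sys
from h import *
from station import manip
def plan(tx,ty,tz,yaw,n):
    st=manip.sense(); p=st["tcp_pos"]; r=R.from_quat(st["tool_rot"])
    y=np.degrees(np.arctan2(*r.as_matrix()[[1,0],1]))
    # target: tool y at yaw, z down
    c,s=np.cos(np.radians(yaw)),np.sin(np.radians(yaw))
    Rt=R.from_matrix(np.array([[s,c,0],[-c,s,0],[0,0,-1]]))
    if (r.inv()*Rt).magnitude()>np.pi/2+.3: print("far turn",(r.inv()*Rt).magnitude())
    rv=(r.inv()*Rt).as_rotvec()/n; d=(np.array([tx,ty,tz])-p)/n
    print("t",st["t"],"tcp",p.round(4),"yaw",round(y,2),"F",st["force"].round(1),"gap",round(st["finger_gap"],3))
    for i in range(n):
        ri=r*R.from_rotvec(rv*i); print((ri.inv().apply(d)*1000).round(1).tolist(),rv.round(3).tolist())
if __name__=="__main__":
    a=list(map(float,sys.argv[1:])); plan(*a[:4],int(a[4]))
E
python3 plan.py 0.4975 0.275 0.13 -8.3 16
```

```text
Traceback (most recent call last):
  File "plan.py", line 16, in <module>
    a=list(map(float,sys.argv[1:])); plan(*a[:4],int(a[4]))
                                     ~~~~^^^^^^^^^^^^^^^^^^
  File "plan.py", line 9, in plan
    Rt=R.from_matrix(np.array([[s,c,0],[-c,s,0],[0,0,-1]]))
  File "scipy/spatial/transform/_rotation.pyx", line 1143, in scipy.spatial.transform._rotation.Rotation.from_matrix
ValueError: Non-positive determinant (left-handed or null coordinate frame) in rotation matrix 0: [[-0.1443562   0.98952579  0.        ]
 [-0.98952579 -0.1443562   0.        ]
 [ 0.          0.         -1.        ]].
```

```bash
sed -i 's/\[\[s,c,0\],\[-c,s,0\]/[[-s,c,0],[c,s,0]/' plan.py; python3 plan.py 0.4975 0.275 0.13 -8.3 16
```

```text
t 0.1 tcp [0.1681 0.6013 0.2304] yaw 74.37 F [0.2 0.2 0.3] gap 1.004
[-25.3, -14.1, 6.3] [-0.0, 0.0, 0.09]
[-26.5, -11.7, 6.3] [-0.0, 0.0, 0.09]
[-27.4, -9.3, 6.3] [-0.0, 0.0, 0.09]
[-28.2, -6.8, 6.3] [-0.0, 0.0, 0.09]
[-28.7, -4.2, 6.3] [-0.0, 0.0, 0.09]
[-28.9, -1.6, 6.3] [-0.0, 0.0, 0.09]
[-29.0, 1.0, 6.3] [-0.0, 0.0, 0.09]
[-28.8, 3.6, 6.3] [-0.0, 0.0, 0.09]
[-28.3, 6.1, 6.3] [-0.0, 0.0, 0.09]
[-27.7, 8.7, 6.3] [-0.0, 0.0, 0.09]
[-26.8, 11.1, 6.3] [-0.0, 0.0, 0.09]
[-25.6, 13.5, 6.3] [-0.0, 0.0, 0.09]
[-24.3, 15.7, 6.3] [-0.0, 0.0, 0.09]
[-22.8, 17.9, 6.3] [-0.0, 0.0, 0.09]
[-21.1, 19.9, 6.3] [-0.0, 0.0, 0.09]
[-19.2, 21.7, 6.3] [-0.0, 0.0, 0.09]
```

>>> {"method": "servo_tool", "body": {
  "motion": [
    [-25,-14,6,0,0,0.09,0.4],
    [-26,-12,6,0,0,0.09,0.4],
    [-27,-9,6,0,0,0.09,0.4],
    [-28,-7,6,0,0,0.09,0.4],
    [-29,-4,6,0,0,0.09,0.4],
    [-29,-2,6,0,0,0.09,0.4],
    [-29,1,6,0,0,0.09,0.4],
    [-29,4,6,0,0,0.09,0.4],
    [-28,6,6,0,0,0.09,0.4],
    [-28,9,6,0,0,0.09,0.4],
    [-27,11,6,0,0,0.09,0.4],
    [-26,13,6,0,0,0.09,0.4]
  ],
  "grip_force": 70
}}

```text
t: 1.1
tcp_pos: [0.4132, 0.3451, 0.1517]
tool_rot: [0.641, 0.767, -0.002, -0.002]
force: [0.2, -0.5, -0.0]
finger_gap: 0.701
```

```bash
python3 plan.py 0.4975 0.275 0.13 -8.3 5
```

```text
t 1.1 tcp [0.4132 0.3451 0.1517] yaw 10.22 F [ 0.2 -0.5 -0. ] gap 0.701
[-16.8, 14.1, 4.3] [-0.001, 0.0, 0.065]
[-15.8, 15.2, 4.3] [-0.001, 0.0, 0.065]
[-14.8, 16.2, 4.3] [-0.001, 0.0, 0.065]
[-13.8, 17.1, 4.3] [-0.001, 0.0, 0.065]
[-12.6, 17.9, 4.3] [-0.001, 0.0, 0.065]
```

>>> {"method": "servo_tool", "body": {
  "motion": [
    [-17,14,4,0,0,0.065,0.4],
    [-16,15,4,0,0,0.065,0.4],
    [-15,16,4,0,0,0.065,0.4],
    [-14,17,4,0,0,0.065,0.4],
    [-13,18,4,0,0,0.065,0.4],
    [0,0,0,0,0,0,0.4]
  ]
}}

```text
t: 1.6
tcp_pos: [0.5023, 0.2634, 0.1268]
tool_rot: [0.766, 0.643, -0.005, -0.001]
force: [-0.4, 0.1, -0.1]
finger_gap: 0.704
```

```bash
cat > snap.py <<'E'
import sys
from h import *
from station import manip
n=sys.argv[1]
for c in sys.argv[2:]:
    s=manip.snapshot(c); cv2.imwrite(f"pics/{c}_{n}.png",s["frame"][:,:,::-1])
    np.savez(f"{c}_{n}.npz",**{k:s[k] for k in("frame","mtx","world_from_camera")})
E
python3 plan.py 0.4975 0.275 0.13 -8.3 1; python3 snap.py a top side
```

```text
t 1.6 tcp [0.5023 0.2634 0.1268] yaw -9.93 F [-0.4  0.1 -0.1] gap 0.704
[10.6, -6.8, -3.2] [-0.009, 0.006, -0.028]
```

View pics/top_a.png

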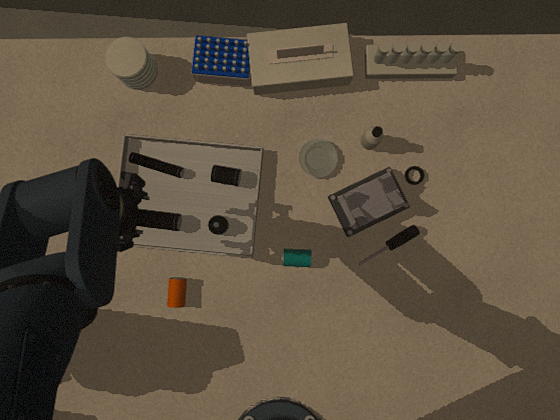

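View pics/side_a.png

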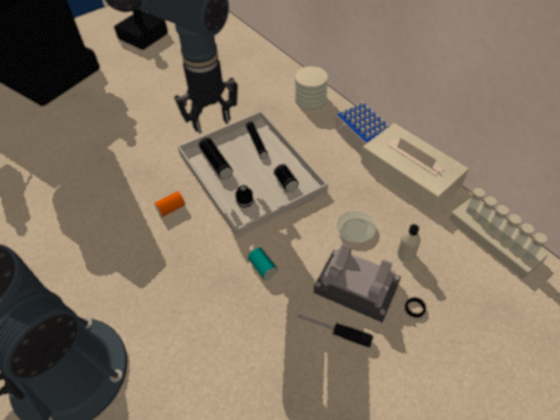

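The top view shows the gripper around (130,215), above the far half of the tube, and the side view shows it over the tray at (205,110). I'll correct the pose and descend part-way.

>>> {"method": "servo_tool", "body": {
  "motion": [
    [10,-7,10,-0.009,0.006,-0.028,0.4],
    [0,0,15,0,0,0,0.4],
    [0,0,15,0,0,0,0.4],
    [0,0,15,0,0,0,0.4],
    [0,0,0,0,0,0,0.4]
  ]
}}

```text
t: 2.12
tcp_pos: [0.4886, 0.2806, 0.0721]
tool_rot: [0.752, 0.659, -0.001, -0.002]
force: [-0.6, 0.3, 0.0]
finger_gap: 0.699
```

```bash
python3 plan.py 0.4975 0.275 0.06 -8.3 1; python3 snap.py b top side
python3 - <<'E'
from h import *
f=lambda im,g=2.:np.clip(255*(im/255.)**(1/g),0,255).astype(np.uint8)
for c,(x0,y0,x1,y1) in (("top",(100,130,270,260)),("side",(160,90,290,200))):
    cv2.imwrite(f"pics/{c}_b2.png",cv2.resize(f(Cam(f"{c}_b.npz").im[y0:y1,x0:x1,::-1]),None,fx=4.5,fy=4.5,interpolation=cv2.INTER_CUBIC))
E
```

```text
t 2.1167 tcp [0.4886 0.2806 0.0721] yaw -7.51 F [-0.6  0.3  0. ] gap 0.699
[-4.4, 9.6, 12.0] [-0.004, -0.002, 0.014]
```

View pics/top_b2.png

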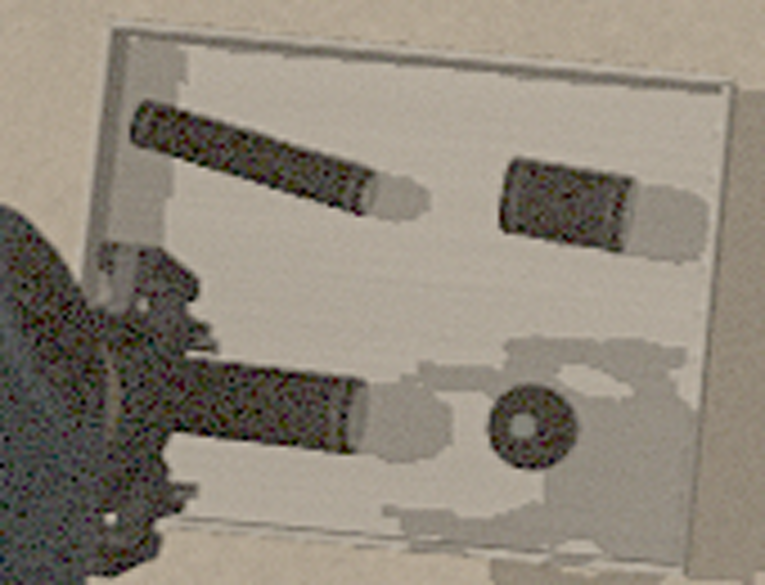

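View pics/side_b2.png

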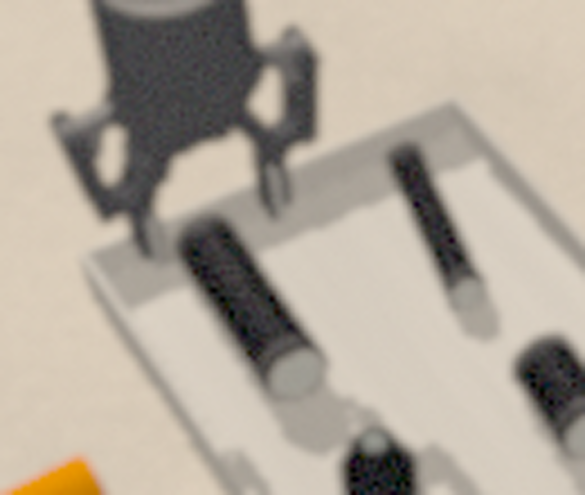

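>>> {"method": "servo_tool", "body": {
  "motion": [
    [-4,9,10,-0.004,-0.002,0.014,0.4],
    [0,0,0,0,0,0,0.4],
    [0,0,0,0,0,0,0.4],
    [0,0,0,0,0,0,0.4]
  ]
}}

```text
t: 2.55
tcp_pos: [0.5008, 0.2771, 0.0662]
tool_rot: [0.756, 0.654, 0.004, 0.002]
force: [-0.2, -0.2, -0.7]
finger_gap: 0.7
```

```bash
python3 plan.py 0.4975 0.275 0.04 -8.3 1
```

```text
t 2.55 tcp [0.5008 0.2771 0.0662] yaw -8.27 F [-0.2 -0.2 -0.7] gap 0.7
[-2.6, -3.2, 26.2] [0.009, -0.004, 0.0]
```

>>> {"method": "servo_tool", "body": {
  "motion": [
    [-2,-3,12,0.005,-0.002,0,0.4],
    [0,0,12,0,0,0,0.4],
    [0,0,0,0,0,0,0.4],
    [0,0,0,0,0,0,0.4],
    [0,0,0,0,0,0,0.4]
  ]
}}

```text
t: 2.97
tcp_pos: [0.4981, 0.2751, 0.0415]
tool_rot: [0.757, 0.654, 0.003, 0.001]
force: [0.3, -0.5, -0.2]
finger_gap: 0.703
```

```bash
python3 plan.py 0.4975 0.275 0.008 -8.3 1;python3 snap.py c top side
python3 plan.py 0.4975 0.275 0.008 -8.3 1
python3 - <<'E'
from h import *
f=lambda im,g=2.:np.clip(255*(im/255.)**(1/g),0,255).astype(np.uint8)
for c,(x0,y0,x1,y1) in (("side",(160,90,290,200)),):
    cv2.imwrite(f"pics/{c}_c2.png",cv2.resize(f(Cam(f"{c}_c.npz").im[y0:y1,x0:x1,::-1]),None,fx=5,fy=5,interpolation=cv2.INTER_CUBIC))
E
```

```text
t 2.9667 tcp [0.4981 0.2751 0.0415] yaw -8.32 F [ 0.3 -0.5 -0.2] gap 0.703
[-0.3, -0.8, 33.5] [0.005, -0.003, -0.0]
t 3.0667 tcp [0.4985 0.2753 0.0419] yaw -8.32 F [ 0.2  0.2 -0.5] gap 0.701
[-0.5, -1.1, 33.9] [0.006, -0.003, -0.0]
```

View pics/side_c2.png

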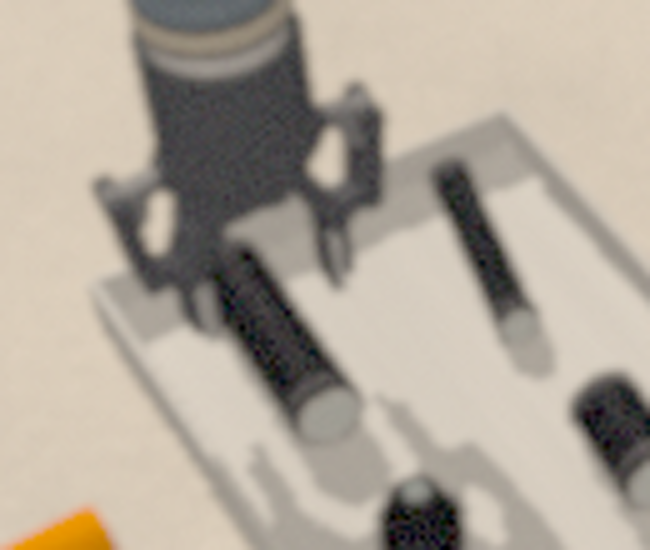

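Run:
```python
from h import *
s=Cam("side_c.npz")
for z in(.045,.05,.055): print(z,s.plane([(202,154.5),(228,145.5),(215,150)],z).round(4).tolist())
```

```text
0.045 [[0.4709, 0.2847, 0.045], [0.5372, 0.2709, 0.045], [0.5038, 0.2779, 0.045]]
0.05 [[0.4689, 0.28, 0.05], [0.5348, 0.2663, 0.05], [0.5016, 0.2732, 0.05]]
0.055 [[0.467, 0.2753, 0.055], [0.5324, 0.2617, 0.055], [0.4994, 0.2685, 0.055]]
```

Finger tips in the side view at about (202,155) and (228,146) straddle the tube symmetrically. I'll descend to grasp height.

>>> {"method": "servo_tool", "body": {
  "motion": [
    [0,-1,11,0.005,-0.003,0,0.4],
    [0,0,10,0,0,0,0.4],
    [0,0,8,0,0,0,0.4],
    [0,0,2,0,0,0,0.4],
    [0,0,0,0,0,0,0.4],
    [0,0,0,0,0,0,0.4]
  ]
}}

```text
t: 3.57
tcp_pos: [0.4978, 0.2757, 0.0078]
tool_rot: [0.756, 0.654, 0.0, 0.0]
force: [0.5, -0.1, 0.3]
finger_gap: 0.703
```

```bash
python3 plan.py 0.4975 0.275 0.008 -8.3 1
```

```text
t 3.5667 tcp [0.4978 0.2757 0.0078] yaw -8.31 F [ 0.5 -0.1  0.3] gap 0.703
[-0.7, -0.2, -0.2] [0.001, -0.0, -0.0]
```

>>> {"method": "servo_tool", "body": {
  "motion": [
    [0,0,0,0,0,0,-1],
    [0,0,0,0,0,0,-1],
    [0,0,0,0,0,0,-1],
    [0,0,0,0,0,0,-1],
    [0,0,0,0,0,0,-1],
    [0,0,0,0,0,0,-1]
  ],
  "grip_force": 70
}}

```text
t: 4.07
tcp_pos: [0.4977, 0.2756, 0.008]
tool_rot: [0.756, 0.654, 0.0, 0.0]
force: [0.1, -0.0, -1.7]
finger_gap: 0.418
```

```bash
python3 plan.py 0.4975 0.275 0.13 -8.3 1
```

```text
t 4.0667 tcp [0.4977 0.2756 0.008 ] yaw -8.3 F [ 0.1 -0.  -1.7] gap 0.418
[-0.6, 0.0, -122.0] [0.001, -0.0, -0.0]
```

>>> {"method": "servo_tool", "body": {
  "motion": [
    [0,0,0,0,0,0,-1],
    [0,0,-6,0,0,0,-1],
    [0,0,-6,0,0,0,-1],
    [0,0,-6,0,0,0,-1],
    [0,0,0,0,0,0,-1],
    [0,0,0,0,0,0,-1]
  ]
}}

```text
t: 4.57
tcp_pos: [0.4971, 0.2755, 0.0277]
tool_rot: [0.756, 0.654, -0.0, 0.0]
force: [-0.2, 0.3, -2.5]
finger_gap: 0.423
```

```bash
python3 plan.py 0.4975 0.275 0.13 -8.3 1;python3 snap.py d top side
python3 - <<'E'
from h import *
f=lambda im,g=2.:np.clip(255*(im/255.)**(1/g),0,255).astype(np.uint8)
for c,(x0,y0,x1,y1) in (("side",(160,90,290,200)),):
    cv2.imwrite(f"pics/{c}_d2.png",cv2.resize(f(Cam(f"{c}_d.npz").im[y0:y1,x0:x1,::-1]),None,fx=5,fy=5,interpolation=cv2.INTER_CUBIC))
E
```

```text
t 4.5667 tcp [0.4971 0.2755 0.0277] yaw -8.3 F [-0.2  0.3 -2.5] gap 0.423
[-0.4, 0.5, -102.3] [0.0, 0.0, -0.0]
```

View pics/side_d2.png

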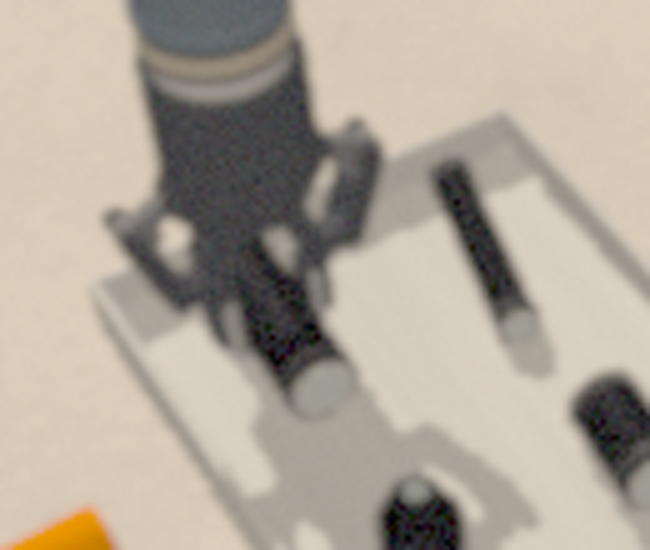

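```bash
python3 - <<'E'
from h import *
s=Cam("side_d.npz");t=Cam("top0.npz")
print("near end",s.plane((160+64-.4,90+77.6-.4),.0437)); print("bottle base",t.plane((369,147),0.0),t.plane((376,131),.1))
E
python3 plan.py 0.5338 -0.1998 0.15 25.25 20
```

```text
near end [[0.48925137 0.21786175 0.0437    ]]
bottle base [[ 0.65859513 -0.20866869  0.        ]] [[ 0.6711182  -0.20381987  0.1       ]]
t 4.6667 tcp [0.4972 0.2755 0.0275] yaw -8.3 F [ 0.4  0.4 -2.4] gap 0.424
[-23.3, 5.2, -6.1] [0.0, 0.0, -0.029]
[-23.4, 4.6, -6.1] [0.0, 0.0, -0.029]
[-23.5, 3.9, -6.1] [0.0, 0.0, -0.029]
[-23.6, 3.2, -6.1] [0.0, 0.0, -0.029]
[-23.7, 2.5, -6.1] [0.0, 0.0, -0.029]
[-23.8, 1.8, -6.1] [0.0, 0.0, -0.029]
[-23.8, 1.1, -6.1] [0.0, 0.0, -0.029]
[-23.8, 0.4, -6.1] [0.0, 0.0, -0.029]
[-23.8, -0.3, -6.1] [0.0, 0.0, -0.029]
[-23.8, -1.0, -6.1] [0.0, 0.0, -0.029]
[-23.8, -1.7, -6.1] [0.0, 0.0, -0.029]
[-23.7, -2.4, -6.1] [0.0, 0.0, -0.029]
[-23.6, -3.1, -6.1] [0.0, 0.0, -0.029]
[-23.5, -3.8, -6.1] [0.0, 0.0, -0.029]
[-23.4, -4.5, -6.1] [0.0, 0.0, -0.029]
[-23.3, -5.1, -6.1] [0.0, 0.0, -0.029]
[-23.1, -5.8, -6.1] [0.0, 0.0, -0.029]
[-22.9, -6.5, -6.1] [0.0, 0.0, -0.029]
[-22.7, -7.2, -6.1] [0.0, 0.0, -0.029]
[-22.5, -7.8, -6.1] [0.0, 0.0, -0.029]
```

>>> {"method": "servo_tool", "body": {
  "motion": [
    [0,0,-20,0,0,0,-1],
    [0,0,-35,0,0,0,-1],
    [0,0,-35,0,0,0,-1],
    [-12,2,-25,0,0,-0.01,-1],
    [-24,4,-8,0,0,-0.03,-1],
    [-24,4,0,0,0,-0.03,-1],
    [-24,3,0,0,0,-0.03,-1],
    [-24,2,0,0,0,-0.03,-1],
    [-24,2,0,0,0,-0.03,-1],
    [-24,1,0,0,0,-0.03,-1],
    [-24,0,0,0,0,-0.03,-1],
    [-24,0,0,0,0,-0.03,-1]
  ]
}}

```text
t: 5.67
tcp_pos: [0.5065, 0.0672, 0.1548]
tool_rot: [0.661, 0.75, -0.001, -0.001]
force: [-0.9, -0.1, -1.9]
finger_gap: 0.423
```

```bash
python3 plan.py 0.5338 -0.1998 0.15 25.25 10
```

```text
t 5.6667 tcp [0.5065 0.0672 0.1548] yaw 7.26 F [-0.9 -0.1 -1.9] gap 0.423
[-26.8, -0.7, 0.5] [-0.0, -0.0, -0.031]
[-26.8, -1.5, 0.5] [-0.0, -0.0, -0.031]
[-26.7, -2.3, 0.5] [-0.0, -0.0, -0.031]
[-26.6, -3.2, 0.5] [-0.0, -0.0, -0.031]
[-26.5, -4.0, 0.5] [-0.0, -0.0, -0.031]
[-26.4, -4.9, 0.5] [-0.0, -0.0, -0.031]
[-26.2, -5.7, 0.5] [-0.0, -0.0, -0.031]
[-26.0, -6.5, 0.5] [-0.0, -0.0, -0.031]
[-25.8, -7.3, 0.5] [-0.0, -0.0, -0.031]
[-25.6, -8.1, 0.5] [-0.0, -0.0, -0.031]
```

>>> {"method": "servo_tool", "body": {
  "motion": [
    [-27,-1,0,0,0,-0.03,-1],
    [-27,-1,0,0,0,-0.03,-1],
    [-27,-2,0,0,0,-0.03,-1],
    [-27,-3,0,0,0,-0.03,-1],
    [-27,-4,0,0,0,-0.03,-1],
    [-26,-5,0,0,0,-0.03,-1],
    [-26,-6,0,0,0,-0.03,-1],
    [-24,-6,0,0,0,-0.03,-1],
    [-18,-5,0,0,0,-0.03,-1],
    [-10,-4,0,0,0,-0.03,-1],
    [0,0,0,0,0,0,-1],
    [0,0,0,0,0,0,-1]
  ]
}}

```text
t: 6.67
tcp_pos: [0.5272, -0.1918, 0.1517]
tool_rot: [0.538, 0.843, -0.002, -0.003]
force: [0.1, -0.1, -3.0]
finger_gap: 0.424
```

```bash
python3 plan.py 0.5338 -0.1998 0.14 25.25 1;python3 snap.py e top side; python3 plan.py 0.5338 -0.1998 0.14 25.25 1
```

```text
t 6.6667 tcp [ 0.5272 -0.1918  0.1517] yaw 24.9 F [ 0.1 -0.1 -3. ] gap 0.424
[-10.1, 2.7, 11.6] [-0.007, -0.003, -0.006]
t 6.7667 tcp [ 0.5272 -0.1909  0.1518] yaw 24.99 F [-0.6  0.8 -3.2] gap 0.425
[-10.9, 2.3, 11.7] [-0.008, -0.003, -0.004]
```

View pics/top_e.png

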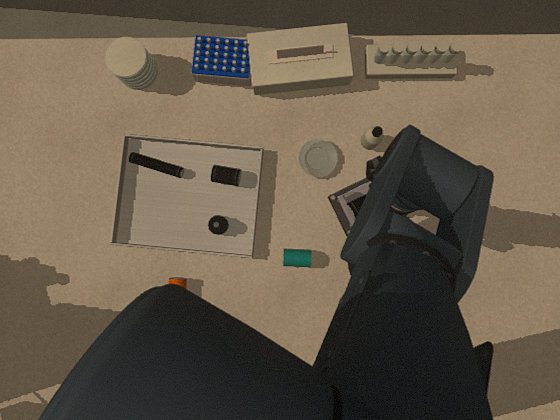

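View pics/side_e.png

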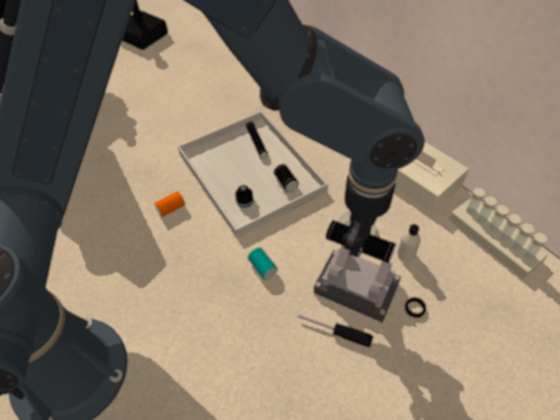

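```bash
python3 - <<'E'
from h import *
f=lambda im,g=1.5:np.clip(255*(im/255.)**(1/g),0,255).astype(np.uint8)
t=Cam("top0.npz");s=Cam("side0.npz")
c=np.array([.5338,-.1998]); th=np.radians(115.25); u=np.array([np.cos(th),np.sin(th)]); v=np.array([np.cos(th-np.pi/2),np.sin(th-np.pi/2)])
for n,cam,(x0,y0,x1,y1),k in(("top",t,(320,150,430,250),7),("side",s,(305,235,410,325),7)):
    im=cv2.resize(f(cam.im[y0:y1,x0:x1,::-1]),None,fx=k,fy=k,interpolation=cv2.INTER_CUBIC)
    for a in(-52,-32,32,52):
        for b in(-38.5,38.5):
            p=cam.proj(np.r_[c+u*a/1e3+v*b/1e3,.088])[0]; q=((p-[x0,y0]+.5)*k).astype(int)
            cv2.drawMarker(im,tuple(map(int,q)),(0,0,255),cv2.MARKER_CROSS,10,1)
    cv2.imwrite(f"pics/arms_{n}.png",im)
E
python3 plan.py 0.5338 -0.1998 0.10 25.25 2
```

```text
t 6.7667 tcp [ 0.5272 -0.1909  0.1518] yaw 24.99 F [-0.6  0.8 -3.2] gap 0.425
[-5.5, 1.3, 25.9] [-0.004, -0.002, -0.002]
[-5.5, 1.2, 25.9] [-0.004, -0.002, -0.002]
```

View pics/arms_top.png

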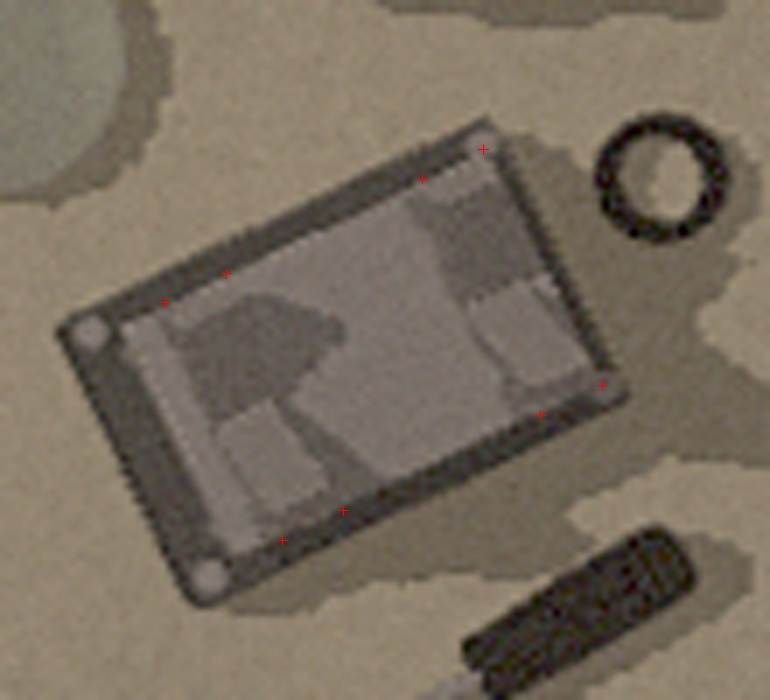

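View pics/arms_side.png

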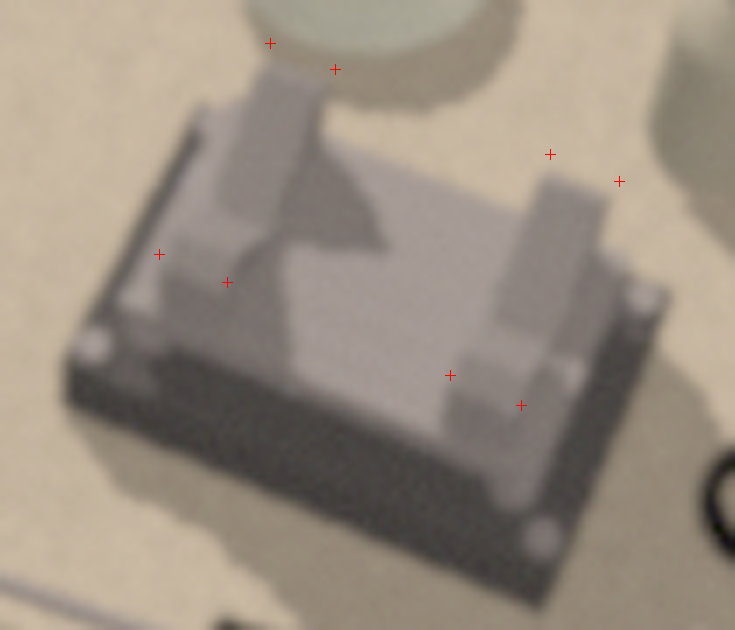

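Run:
```python
from h import *
f=lambda im,g=1.5:np.clip(255*(im/255.)**(1/g),0,255).astype(np.uint8)
t=Cam("top0.npz");s=Cam("side0.npz")
c=np.array([.5338,-.1998]); th=np.radians(115.25); u=np.array([np.cos(th),np.sin(th)]); v=np.array([np.cos(th-np.pi/2),np.sin(th-np.pi/2)])
for n,cam,(x0,y0,x1,y1),k in(("top",t,(320,150,430,250),7),("side",s,(305,235,410,325),7)):
    im=cv2.resize(f(cam.im[y0:y1,x0:x1,::-1],2),None,fx=k,fy=k,interpolation=cv2.INTER_CUBIC)
    for a in(-52,-32,32,52):
        for b,z,col in((-29.9,.088,(0,0,255)),(29.9,.088,(0,0,255)),(0,.0581,(0,200,0)),(38.5,.0795,(255,0,0)),(-38.5,.0795,(255,0,0))):
            p=cam.proj(np.r_[c+u*a/1e3+v*b/1e3,z])[0]; q=((p-[x0,y0]+.5)*k).astype(int)
            cv2.drawMarker(im,tuple(map(int,q)),col,cv2.MARKER_CROSS,10,1)
    cv2.imwrite(f"pics/arms2_{n}.png",im)
```

```text
(no output)
```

View pics/arms2_top.png

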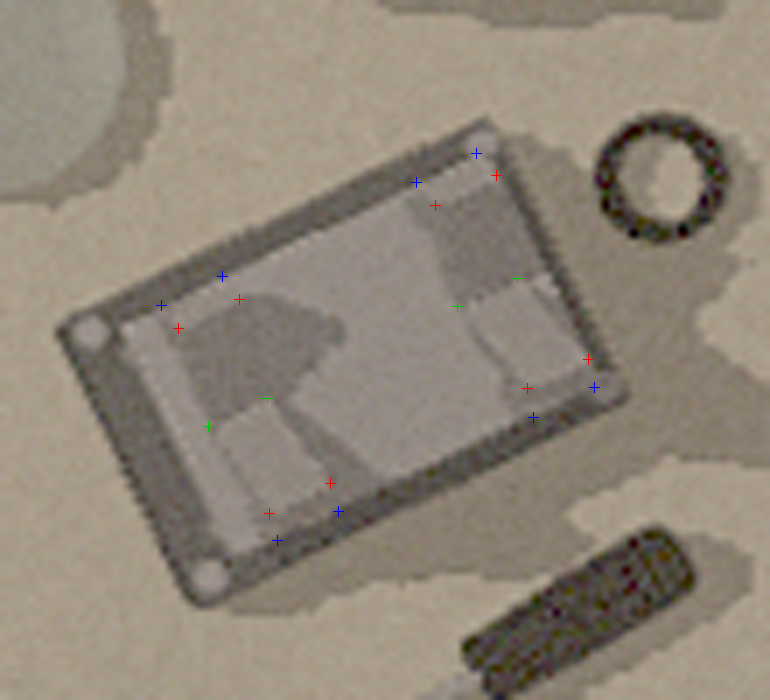

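View pics/arms2_side.png

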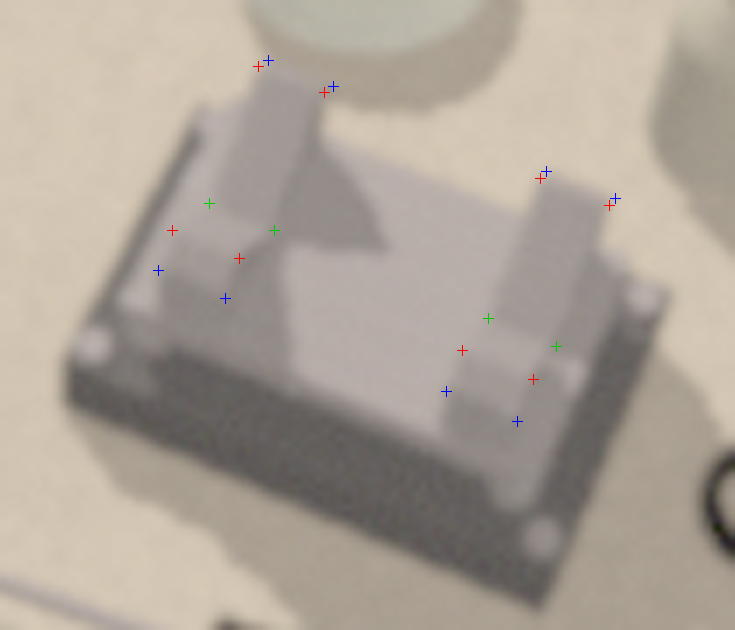

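>>> {"method": "servo_tool", "body": {
  "motion": [
    [-5,1,16,-0.004,-0.001,-0.004,-1],
    [-5,1,16,-0.003,-0.001,0,-1],
    [0,0,16,0,0,0,-1],
    [0,0,0,0,0,0,-1],
    [0,0,0,0,0,0,-1],
    [0,0,0,0,0,0,-1]
  ]
}}

```text
t: 7.27
tcp_pos: [0.5329, -0.1915, 0.1036]
tool_rot: [0.533, 0.846, 0.001, -0.002]
force: [1.1, -0.2, -2.1]
finger_gap: 0.426
```

```bash
python3 snap.py f side; python3 plan.py 0.5342 -0.2005 0.085 25.25 1
python3 - <<'E'
from h import *
from station import manip
f=lambda im,g=1.8:np.clip(255*(im/255.)**(1/g),0,255).astype(np.uint8)
cam=Cam("side_f.npz"); x0,y0,x1,y1=300,205,420,325;k=5
im=cv2.resize(f(cam.im[y0:y1,x0:x1,::-1]),None,fx=k,fy=k,interpolation=cv2.INTER_CUBIC)
cv2.imwrite("pics/side_f2.png",im)
E
```

```text
t 7.3167 tcp [ 0.5332 -0.1916  0.104 ] yaw 25.55 F [ 0.1  1.1 -3.4] gap 0.425
[-8.5, -3.0, 18.9] [0.0, -0.003, 0.005]
```

View pics/side_f2.png

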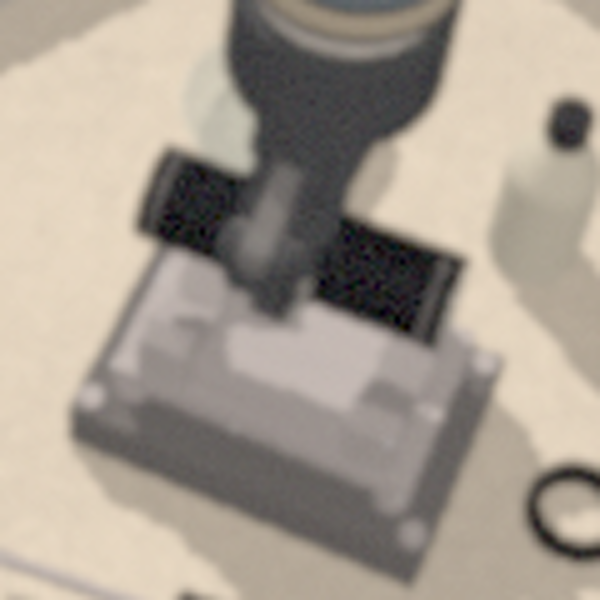

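Run:
```python
from h import *
s=Cam("side_f.npz")
g=lambda x,y:(300+x/5-.4,205+y/5-.4)
# silhouette edges: rim corners left/right; tube axis height ~.12
P=s.plane([g(157,190),g(445,300)],.12);print(P,P.mean(0),np.linalg.norm(P[0]-P[1]),np.degrees(np.arctan2(*(P[0]-P[1])[[1,0]])))
u=np.array([np.cos(np.radians(115.25)),np.sin(np.radians(115.25))])
print("along/perp off from tcp mm",(P.mean(0)[:2]-[.5332,-.1916])@u*1e3,(P.mean(0)[:2]-[.5332,-.1916])@[u[1],-u[0]]*1e3)
```

```text
[[ 0.5092577  -0.14000681  0.12      ]
 [ 0.55982084 -0.24274326  0.12      ]] [ 0.53453927 -0.19137504  0.12      ] 0.11450505988830353 116.20472958371745
along/perp off from tcp mm -0.36782404610322295 1.30727291984238
```

>>> {"method": "servo_tool", "body": {
  "motion": [
    [-4,-1,0,0,0,0.005,-1],
    [-3,-1,4,0,0,0,-1],
    [0,0,6,0,0,0,-1],
    [0,0,0,0,0,0,-1],
    [0,0,0,0,0,0,-1],
    [0,0,0,0,0,0,-1]
  ]
}}

```text
t: 7.82
tcp_pos: [0.5364, -0.2001, 0.0963]
tool_rot: [0.535, 0.845, 0.001, 0.002]
force: [-0.2, -0.1, -3.5]
finger_gap: 0.423
```

```bash
python3 plan.py 0.5342 -0.2005 0.076 25.25 1
```

```text
t 7.8167 tcp [ 0.5364 -0.2001  0.0963] yaw 25.27 F [-0.2 -0.1 -3.5] gap 0.423
[0.6, -2.3, 20.3] [0.004, 0.002, 0.0]
```

>>> {"method": "servo_tool", "body": {
  "motion": [
    [0,-1,8,0.003,0.002,0,-1],
    [0,-1,8,0,0,0,-1],
    [0,0,4,0,0,0,-1],
    [0,0,0,0,0,0,-1],
    [0,0,0,0,0,0,-1],
    [0,0,0,0,0,0,-1]
  ]
}}

```text
t: 8.32
tcp_pos: [0.5339, -0.2009, 0.0734]
tool_rot: [0.536, 0.845, 0.0, -0.001]
force: [0.1, -1.0, -3.5]
finger_gap: 0.424
```

```bash
python3 snap.py g side; python3 plan.py 0.5342 -0.2005 0.069 25.25 1
python3 - <<'E'
from h import *
f=lambda im,g=1.8:np.clip(255*(im/255.)**(1/g),0,255).astype(np.uint8)
cam=Cam("side_g.npz"); x0,y0,x1,y1=300,225,420,325;k=6
im=cv2.resize(f(cam.im[y0:y1,x0:x1,::-1]),None,fx=k,fy=k,interpolation=cv2.INTER_CUBIC)
cv2.imwrite("pics/side_g2.png",im)
E
```

```text
t 8.3667 tcp [ 0.534  -0.2009  0.0734] yaw 25.24 F [-0.3  0.9 -2.7] gap 0.423
[0.3, 0.4, 4.4] [-0.0, -0.002, -0.0]
```

View pics/side_g2.png

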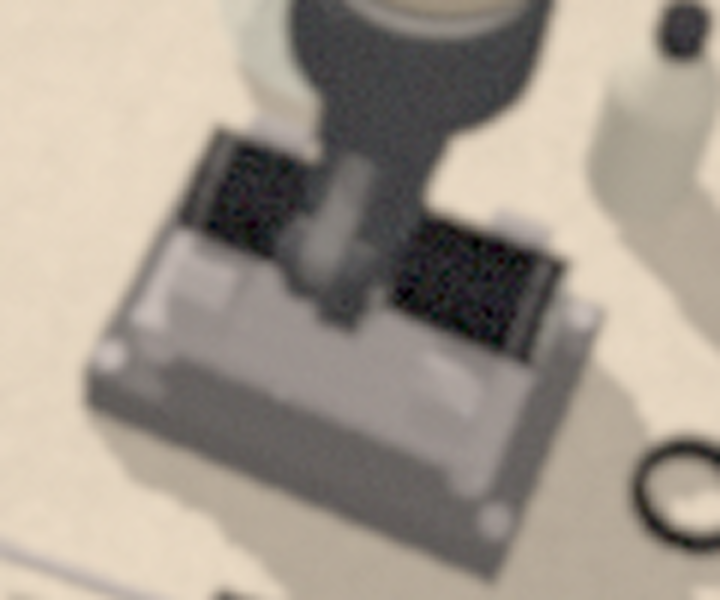

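The tube is over the V, with the ends symmetric about the arms: the tube mid projects to 436.2 and the arm mid to 436.4, in crop pixels along the axis. Now I'll lower it gently and watch the force.

>>> {"method": "servo_tool", "body": {
  "motion": [
    [0,0,2,0,0,0,-1],
    [0,0,2,0,0,0,-1],
    [0,0,0,0,0,0,-1],
    [0,0,0,0,0,0,-1],
    [0,0,0,0,0,0,-1]
  ]
}}

```text
t: 8.78
tcp_pos: [0.5344, -0.2013, 0.0701]
tool_rot: [0.535, 0.845, 0.0, 0.0]
force: [0.4, -0.7, -2.8]
finger_gap: 0.421
```

```bash
python3 plan.py 0.5342 -0.2005 0.062 25.25 1; python3 -c "
from station import manip
print(manip.sense()['ft_torque'])"
```

```text
t 8.7833 tcp [ 0.5344 -0.2013  0.0701] yaw 25.25 F [ 0.4 -0.7 -2.8] gap 0.421
[0.8, 0.2, 8.1] [0.0, 0.0, -0.0]
[ 0.01778023  0.07820716 -0.00323401]
```

>>> {"method": "servo_tool", "body": {
  "motion": [
    [0,0,2,0,0,0,-1],
    [0,0,1.5,0,0,0,-1],
    [0,0,0,0,0,0,-1],
    [0,0,0,0,0,0,-1],
    [0,0,0,0,0,0,-1]
  ]
}}

```text
t: 9.2
tcp_pos: [0.5344, -0.2014, 0.0685]
tool_rot: [0.536, 0.844, 0.0, 0.001]
force: [-1.8, 0.7, 3.1]
finger_gap: 0.424
```

```bash
python3 plan.py 0.5342 -0.2005 0.062 25.25 1; python3 -c "
from station import manip
print(manip.sense()['ft_torque'])"
```

```text
t 9.2 tcp [ 0.5344 -0.2014  0.0685] yaw 25.23 F [-1.8  0.7  3.1] gap 0.424
[0.9, 0.2, 6.5] [0.001, 0.001, -0.0]
[-0.06910147  0.20723609 -0.05719222]
```

>>> {"method": "servo_tool", "body": {
  "motion": [
    [0,-0.5,1.5,0,0,0,-1],
    [0,0,1.5,0,0,0,-1],
    [0,0,1,0,0,0,-1],
    [0,0,0,0,0,0,-1],
    [0,0,0,0,0,0,-1],
    [0,0,0,0,0,0,-1]
  ]
}}

```text
t: 9.7
tcp_pos: [0.5343, -0.2015, 0.0657]
tool_rot: [0.536, 0.844, 0.0, 0.001]
force: [-2.7, 1.1, 4.3]
finger_gap: 0.426
```

```bash
python3 plan.py 0.5342 -0.2005 0.062 25.25 1; python3 -c "
from station import manip
print(manip.sense()['ft_torque'])"
```

```text
t 9.7 tcp [ 0.5343 -0.2015  0.0657] yaw 25.17 F [-2.7  1.1  4.3] gap 0.426
[1.0, 0.3, 3.7] [0.002, 0.002, -0.001]
[ 0.09377727  0.2749839  -0.08852967]
```

>>> {"method": "servo_tool", "body": {
  "motion": [
    [0,-0.6,2,0,0,0,-1],
    [0,-0.4,2,0,0,0,-1],
    [0,0,1,0,0,0,-1],
    [0,0,0,0,0,0,-1],
    [0,0,0,0,0,0,-1],
    [0,0,0,0,0,0,-1]
  ]
}}

```text
t: 10.2
tcp_pos: [0.5343, -0.2016, 0.0635]
tool_rot: [0.537, 0.844, 0.001, 0.002]
force: [-1.7, 1.6, 7.1]
finger_gap: 0.42
```

```bash
python3 snap.py i side; python3 plan.py 0.5342 -0.2005 0.062 25.25 1; python3 -c "
from station import manip
print(manip.sense()['ft_torque'])"
python3 - <<'E'
from h import *
f=lambda im,g=1.8:np.clip(255*(im/255.)**(1/g),0,255).astype(np.uint8)
cam=Cam("side_i.npz"); x0,y0,x1,y1=300,225,420,325;k=6
im=cv2.resize(f(cam.im[y0:y1,x0:x1,::-1]),None,fx=k,fy=k,interpolation=cv2.INTER_CUBIC)
cv2.imwrite("pics/side_i2.png",im)
E
```

```text
t 10.25 tcp [ 0.5343 -0.2016  0.0636] yaw 25.05 F [-2.8  1.1  6.9] gap 0.422
[1.1, 0.3, 1.6] [0.004, 0.003, -0.004]
[ 0.12524924  0.34697408 -0.08589021]
```

View pics/side_i2.png

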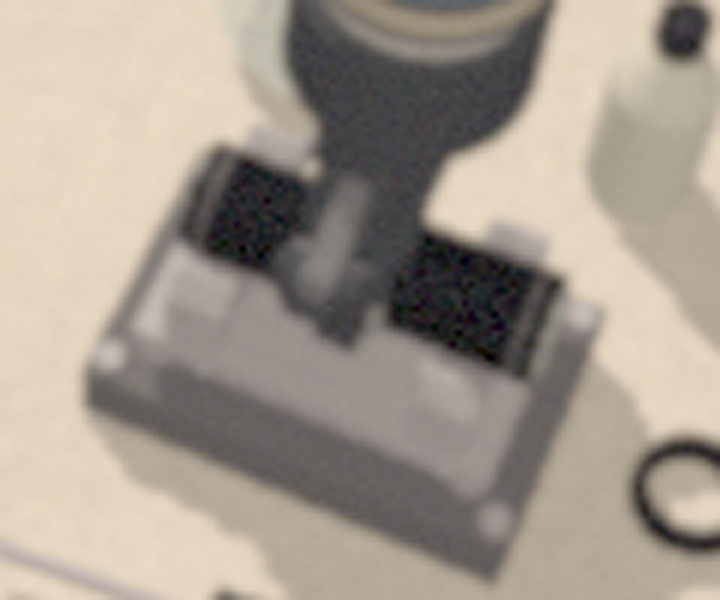

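>>> {"method": "servo_tool", "body": {
  "motion": [
    [0.7,-1,2,0.003,0.003,-0.003,-1],
    [0.3,-0.5,1,0,0,0,-1],
    [0,0,0,0,0,0,-1],
    [0,0,0,0,0,0,-1],
    [0,0,0,0,0,0,-1]
  ]
}}

```text
t: 10.67
tcp_pos: [0.5344, -0.2016, 0.0637]
tool_rot: [0.537, 0.844, 0.002, 0.002]
force: [-2.9, 0.9, 6.2]
finger_gap: 0.424
```

```bash
python3 plan.py 0.5342 -0.2005 0.062 25.25 1; python3 -c "
from station import manip
print(manip.sense()['ft_torque'])"
```

```text
t 10.6667 tcp [ 0.5344 -0.2016  0.0637] yaw 25.08 F [-2.9  0.9  6.2] gap 0.424
[1.1, 0.3, 1.7] [0.005, 0.003, -0.003]
[ 0.13744158  0.33794204 -0.13294093]
```

>>> {"method": "servo_tool", "body": {
  "motion": [
    [0,-1,3,0,0,0,-1],
    [0,-0.5,3,0,0,0,-1],
    [0,0,1,0,0,0,-1],
    [0,0,0,0,0,0,-1],
    [0,0,0,0,0,0,-1],
    [0,0,0,0,0,0,-1]
  ]
}}

```text
t: 11.17
tcp_pos: [0.5343, -0.2017, 0.0617]
tool_rot: [0.538, 0.843, 0.003, 0.004]
force: [-2.4, 1.2, 7.9]
finger_gap: 0.422
```

```bash
python3 plan.py 0.5342 -0.2005 0.062 25.25 1; python3 -c "
from station import manip
print(manip.sense()['ft_torque'])"
```

```text
t 11.1667 tcp [ 0.5343 -0.2017  0.0617] yaw 24.91 F [-2.4  1.2  7.9] gap 0.422
[1.2, 0.4, -0.3] [0.009, 0.004, -0.006]
[ 0.15757469  0.369207   -0.10266273]
```

>>> {"method": "servo_tool", "body": {
  "motion": [
    [0,0,0,0,0,0,-1],
    [0,0,0,0,0,0,-1],
    [0,0,0,0,0,0,-1],
    [0,0,0,0,0,0,-1],
    [0,0,0,0,0,0,-1],
    [0,0,0,0,0,0,-1]
  ]
}}

```text
t: 11.67
tcp_pos: [0.5343, -0.2017, 0.0649]
tool_rot: [0.538, 0.843, 0.003, 0.004]
force: [-2.3, 1.0, 5.3]
finger_gap: 0.424
```

```bash
python3 plan.py 0.5342 -0.2005 0.062 25.25 1;  python3 snap.py j side top;python3 plan.py 0.5342 -0.2005 0.062 25.25 1
python3 - <<'E'
from h import *
f=lambda im,g=1.8:np.clip(255*(im/255.)**(1/g),0,255).astype(np.uint8)
x0,y0,x1,y1=300,225,420,325;k=6
A=[cv2.resize(f(Cam(n).im[y0:y1,x0:x1,::-1]),None,fx=k,fy=k,interpolation=cv2.INTER_CUBIC) for n in("side_g.npz","side_j.npz")]
cv2.imwrite("pics/side_j2.png",A[1])
# tracked shift of rear-right arm tip patch via template match, subpixel by upscale
g=[cv2.resize(cv2.cvtColor(Cam(n).im,cv2.COLOR_RGB2GRAY),None,fx=8,fy=8,interpolation=cv2.INTER_CUBIC) for n in("side0.npz","side_g.npz","side_j.npz")]
for nm,(a,b,c,d) in (("RR tip",(379,257,394,264)),("front-right arm",(368,281,384,296))):
    T=g[1][b*8:d*8,a*8:c*8]; S=g[2][(b-4)*8:(d+7)*8,(a-4)*8:(c+4)*8]
    m=cv2.matchTemplate(S,T,cv2.TM_CCOEFF_NORMED); _,v,_,l=cv2.minMaxLoc(m); print(nm,v,(l[0]/8-4,l[1]/8-4))
s=Cam("side_j.npz"); P=np.array([.56,-.22,.088]); print("px per 7.5mm",s.proj(P-[0,0,.0075])-s.proj(P))
E
```

```text
t 11.6667 tcp [ 0.5343 -0.2017  0.0649] yaw 24.88 F [-2.3  1.   5.3] gap 0.424
[1.2, 0.4, 2.9] [0.009, 0.004, -0.006]
t 11.7667 tcp [ 0.5344 -0.2017  0.0649] yaw 24.88 F [-2.4  1.1  4.7] gap 0.42
[1.2, 0.4, 2.9] [0.009, 0.004, -0.006]
RR tip 0.9608595967292786 (-0.75, 2.75)
front-right arm 0.9755266904830933 (-0.375, 1.625)
px per 7.5mm [[-0.50210856  2.04725443]]
```

View pics/side_j2.png

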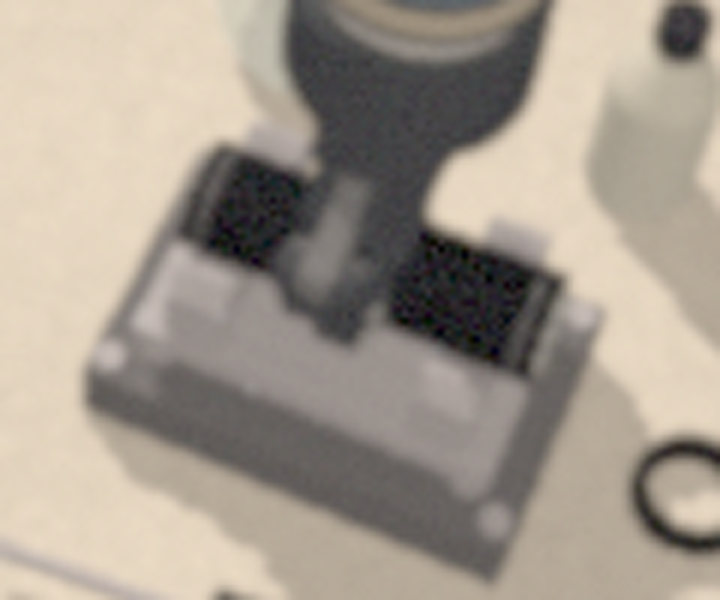

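View pics/side_j.png

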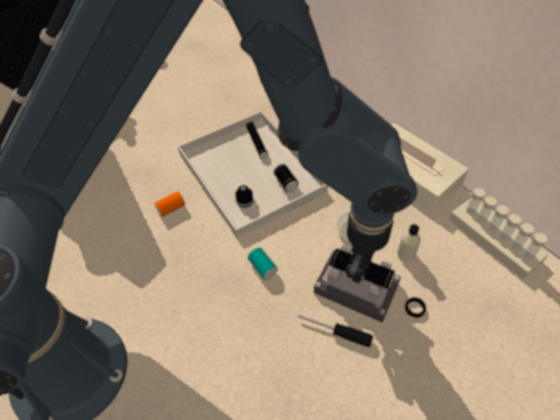

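Rows without a shift re-anchor on the measured pose, so the spring pushes the arm back; it now stands at z 0.0649. I'll end on pressing rows so the last target keeps pushing, then check that it settles.

>>> {"method": "servo_tool", "body": {
  "motion": [
    [0,-0.5,2,0.005,0.003,-0.004,-1],
    [0,-0.5,2,0.004,0.002,-0.003,-1],
    [0,-0.5,2,0.004,0.002,-0.002,-1],
    [0,-0.5,2,0.004,0.002,-0.002,-1]
  ]
}}

```text
t: 12.1
tcp_pos: [0.5342, -0.2017, 0.0595]
tool_rot: [0.536, 0.844, -0.0, -0.003]
force: [-3.0, 2.6, 11.6]
finger_gap: 0.42
```

```bash
python3 plan.py 0.5342 -0.2005 0.062 25.25 1;  for i in 1 2 3 4; do python3 snap.py k$i side;python3 plan.py 0.5342 -0.2005 0.062 25.25 1; done
```

```text
t 12.1 tcp [ 0.5342 -0.2017  0.0595] yaw 25.12 F [-3.   2.6 11.6] gap 0.42
[1.1, 0.5, -2.5] [-0.003, -0.004, -0.002]
t 12.15 tcp [ 0.5342 -0.2017  0.0594] yaw 25.13 F [-3.2  3.  11.1] gap 0.422
[1.1, 0.5, -2.6] [-0.003, -0.005, -0.002]
t 12.2 tcp [ 0.5342 -0.2017  0.0595] yaw 25.13 F [-3.4  2.3 11.1] gap 0.422
[1.1, 0.5, -2.5] [-0.003, -0.004, -0.002]
t 12.25 tcp [ 0.5342 -0.2017  0.0596] yaw 25.13 F [-3.4  2.4 11.3] gap 0.423
[1.1, 0.5, -2.3] [-0.003, -0.004, -0.002]
t 12.3 tcp [ 0.5342 -0.2017  0.0597] yaw 25.13 F [-3.1  2.8 10.9] gap 0.421
[1.1, 0.5, -2.3] [-0.003, -0.004, -0.002]
```

It holds steadily but is a little deep, at about 9.7 mm. I'll let it back off about 2 mm.

>>> {"method": "servo_tool", "body": {
  "motion": [
    [0.3,0,-1,-0.002,-0.002,-0.001,-1],
    [0,0,0,0,0,0,-1]
  ]
}}

```text
t: 12.47
tcp_pos: [0.5342, -0.2017, 0.0623]
tool_rot: [0.537, 0.844, 0.0, -0.001]
force: [-2.6, 1.0, 7.8]
finger_gap: 0.421
```

```bash
python3 plan.py 0.5342 -0.2005 0.062 25.25 1;  for i in 1 2 3 4; do python3 snap.py l$i side;python3 plan.py 0.5342 -0.2005 0.062 25.25 1; done
```

```text
t 12.4667 tcp [ 0.5342 -0.2017  0.0623] yaw 25.08 F [-2.6  1.   7.8] gap 0.421
[1.1, 0.5, 0.3] [-0.0, -0.002, -0.003]
t 12.5167 tcp [ 0.5343 -0.2017  0.0623] yaw 25.08 F [-3.1  1.3  8.4] gap 0.418
[1.1, 0.5, 0.3] [-0.0, -0.002, -0.003]
t 12.5667 tcp [ 0.5343 -0.2017  0.0622] yaw 25.08 F [-2.4  1.1  8.8] gap 0.424
[1.1, 0.5, 0.2] [-0.0, -0.002, -0.003]
t 12.6167 tcp [ 0.5342 -0.2017  0.0622] yaw 25.08 F [-3.   1.4  8.7] gap 0.422
[1.1, 0.5, 0.2] [-0.0, -0.002, -0.003]
t 12.6667 tcp [ 0.5343 -0.2017  0.0622] yaw 25.07 F [-3.7  1.4  7.2] gap 0.42
[1.1, 0.5, 0.2] [-0.0, -0.002, -0.003]
```

```bash
for i in 1 2 3 4 5 6; do python3 snap.py m side; done; python3 snap.py m top; python3 plan.py 0.5342 -0.2005 0.062 25.25 1
python3 - <<'E'
from h import *
f=lambda im,g=1.8:np.clip(255*(im/255.)**(1/g),0,255).astype(np.uint8)
x0,y0,x1,y1=300,225,420,325
cv2.imwrite("pics/side_m2.png",cv2.resize(f(Cam("side_m.npz").im[y0:y1,x0:x1,::-1]),None,fx=6,fy=6,interpolation=cv2.INTER_CUBIC))
g=[cv2.resize(cv2.cvtColor(Cam(n).im,cv2.COLOR_RGB2GRAY),None,fx=8,fy=8,interpolation=cv2.INTER_CUBIC) for n in("side_g.npz","side_m.npz")]
for nm,(a,b,c,d) in (("rear right tip",(379,257,394,264)),("rear left tip",(339,243,353,251)),("front right",(368,281,384,296)),("front left",(325,266,342,281))):
    T=g[0][b*8:d*8,a*8:c*8]; S=g[1][(b-4)*8:(d+7)*8,(a-4)*8:(c+4)*8]
    m=cv2.matchTemplate(S,T,cv2.TM_CCOEFF_NORMED); _,v,_,l=cv2.minMaxLoc(m); print(nm,round(v,3),(l[0]/8-4,l[1]/8-4))
E
```

```text
t 13.0167 tcp [ 0.5342 -0.2017  0.0621] yaw 25.08 F [-3.2  1.3  8.4] gap 0.425
[1.1, 0.5, 0.1] [-0.0, -0.002, -0.003]
rear right tip 0.963 (-0.75, 3.25)
rear left tip 0.985 (-0.25, 3.0)
front right 0.97 (-0.5, 2.25)
front left 0.981 (-0.375, 2.0)
```

View pics/side_m2.png

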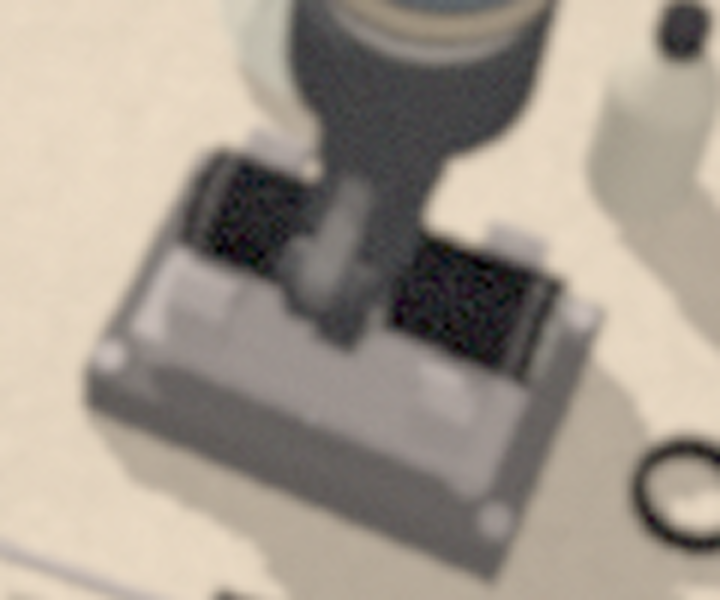

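View pics/top_m.png

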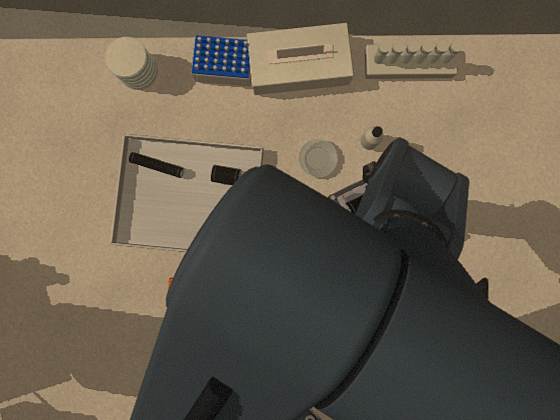

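```bash
python3 -c "
from station import manip
print(manip.sign_off()); s=manip.sense(); print(s['t'],s['tcp_pos'],s['force'],s['finger_gap'])"
```

```text
the job is handed in; nothing more can be done
None
the job is handed in; nothing more can be done
```

The long, thick lens tube is lying in the V groove, held in the gripper and pressed down about 7 mm of the cradle's 15 mm travel. I handed the job in at about 13 s and got no verdict back.

**Press depth:** My last checks, over the final 0.55 s before hand-in, showed the height steady at 62.1 to 62.3 mm.
- By height, the cradle had sunk about 7.1 mm.
- By force, the reading was about 8.4 N plus about 2.9 N of tube weight, or roughly 7.2 mm.
- In the pictures, the front V arms had dropped about 2.1 px, or roughly 7.7 mm. The rear arms read higher (about 3.1 px), but shadow and the tube blurred those matches, so I did not rely on them.

**Seating:** The tube was level and centred along the groove to within about 1 mm in the side view. A sideways force of about 2–3 N remained. By my estimate both sides of the V were carrying load, one more than the other.

**Depth correction:** At first the press relaxed to about 4.4 mm, because rows with no motion let the spring push the arm back. I then pressed to about 9.7 mm and eased off to the final depth.

**Other things on the bench:** I saw no sign that anything else had moved. In the last top view the arm hid the objective and part of the bench near the fixture. Those things showed in place in a side view at about 11.7 s, and the arm only pressed the tube after that.

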